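# Rack the dowels and show the spindle to the inspection camera

### The arm

A 6-joint arm with a two-finger parallel gripper is mounted at the origin on a cart in front of the work surface, level with it; the furniture and walls round the work are solid. World frame = base frame: x ahead of the robot, y to its left, z up, the work surface at z = 0. Lengths are in mm, angles in rad, forces in N, time in s.
With the tool pointing down it reaches from about 350 to 975 mm from the base axis. Payload 7.1 kg.
Tool frame: the origin (TCP) lies at the very end of the fingers, on their centre line; the grasp point (between the pads) lies 19 mm behind it; x points along the fingers, y is the direction in which the jaws open and shut, and the axes are right-handed (so a half turn about x gives the same grasp; the last joint's range is limited). The gripper opens to 88 mm and grips with 3 to 60 N. Pads are 20 mm wide; open, the fingers measure 115 mm over their backs; the gripper's body (75 mm by 178 mm) begins 61 mm behind the grasp point.
Start: joints at [-1.352, 0.423, 1.63, -0, 1.089, -0.019], TCP at [147.247, -607.39, 222.675] pointing down, gripper open.
Joint ranges: [-3, 3], [-0.9, 2.11], [0.09, 2.58], [-1.31, 4.45], [0.11, 2.69], [-2.54, 2.54]. Speed limits (rad/s): [2.39, 2.39, 3.01, 3.14, 3.14, 3.14].

### API

Orientations are given as a rotation vector (axis times angle).
In Python, from workcell import ctrl gives the robot as it stands. The module is installed in compiled form; this text tells all that it offers.
- The arm moves only by the tool carry_out, never from a script. Its argument "commands" is a list of rows, each a list of 6 numbers: the shift along the tool's x, y, z in m, then the turn, a rotation vector about the tool's x, y, z in degrees. In form: [[tx, ty, tz, rx, ry, rz], ...]. A call has 1 to 8 rows; each row shifts and turns the pose as measured when the row begins, along the tool's axes as they then stand; what a row does not reach is not made up. A row lasts 1/8 s, in which the tool goes at most 62.5 mm and 10.7 degrees, less where a joint would pass 70% of its speed; a pose out of reach is approached as far as the arm can. A call with a gripper value outside its range is refused whole. "grip" is the closure, from 0 (fully open) to 1 (shut), set as the call begins (left out, the last holds). The fingers move at their own pace and stop on an object; the grip force is fixed at half the most. Time passes only in rows, so rows that do not move let the fingers close. It gives the time, the measured TCP pose, the force and the opening at its end, in the units of the state.
- ctrl.get_obs(): the state, without advancing time (a new reading comes with each control period).
- ctrl.get_image(name): name is "side" or "top" or "wrist"; returns a dict with "pixels" (400x640x3 uint8, blue, green, red), "intrinsics" (3x3 intrinsics, pixels), "rvec" (rotation vector, rad) and "tvec" (3), from world to camera coordinates, as OpenCV has them. Camera axes: x right, y down, z forward; pixel columns grow to the right and rows downward; lengths in mm; the calibration is good to about 2 mm. The wrist camera is an equidistant fisheye: a pixel r from the principal point sees the ray r / f radians off the axis. A picture is of the moment at which its call begins. There is no depth.
- ctrl.close_job(): hands the job in, once; it reports no verdict.
The state is a dict: "t": time; "qpos": joint angles; "qvel": joint speeds; "joint_torque": joint torques, N m; "ee_pos": TCP position; "orientation": TCP orientation; "ft_force": force on the tool from outside, world axes, zero at the start; "moment": the same for the moment, N m; "width": finger opening in mm.
Only numpy, scipy, OpenCV 4.12 (cv2) and the standard library are available. Lean on these libraries where they do the work, as an engineer would, in place of code of your own. Each camera call takes 0.05 s, during which the arm holds its last target. There are 200 camera calls.

### The job

Complete the set in the notched rack: lay one of the two loose dowels in pocket 1 (one dot), then the other in pocket 2 (two dots), and let go of them. Then take the turned spindle out of pocket 3 and hold it up to the inspection camera, its middle 10 cm straight in front of the lens at lens height, level and square across the camera's view; the program finishes while still holding it there. Do not touch the camera, and leave the other things on the bench where they are.

Things in the scene. Friction and masses are not known exactly. Their poses are not given: they have to be found in the camera images.
- rack: Fixed rack: board 176 x 150 x 12 mm, two rails on it along x at y = +-38 mm (12 mm thick, tops 53 mm up) with three notches each, 20 wide, 13 deep. Parts lie along y across both rails; pockets in a row along x, 55 mm apart, numbered by 1, 2, 3 black dots on both margins. Between the rails (64 mm) only the board, 28 mm under the notch floors. Any yaw. Origin: centre of underside, z up.
- pocket_1 (a point): Pocket 1 (one dot), at rack x = -55 mm: point midway between the rails, at the height of the notch floors, 40 mm above the bench. Axes as the rack's.
- pocket_2 (a point): Pocket 2 (two dots), at rack x = 0: the same point of the middle pocket.
- pocket_3 (a point): Pocket 3 (three dots), at rack x = +55 mm: the same point of the last pocket; the spindle lies here at the start.
- dowel_a: Loose plain beech dowel, 110 mm long along its y, 12 mm wide, 11 mm high (it does not roll), lying on the bench to the right at the start. Origin: centre of its underside.
- dowel_a_mid (a point): The middle of dowel a, 5.5 mm above its underside.
- dowel_b: Loose plain beech dowel identical to dowel a, lying on the bench to the left at the start. Origin: centre of its underside.
- dowel_b_mid (a point): The middle of dowel b, 5.5 mm above its underside.
- spindle: Loose turned wooden spindle, 130 mm long along its y, round, 16 to 17 mm in diameter over the middle 90 mm, with a bead of 22 mm at each end (53 mm either side of the middle). At the start it lies in pocket 3. Origin: its centre, on its axis, 8 mm above the notch floor.
- camera: Fixed inspection camera: round foot 110 mm across, post, grey head 52 mm wide and high with its top 226 mm above the bench, black lens. It looks level along its own -x, the lens axis 200 mm above the bench; the lens front is 60 mm from the post's axis. Its y is level, across the view. Origin: centre of the foot's underside.
- view_point (a point): Point in the air on the lens axis, 100 mm in front of the lens, 200 mm above the bench. Axes as the camera's.
- screwdriver: Bystander, loose: screwdriver, brown handle, 224 mm long, lying at the left edge of the bench. Origin: centre of its underside.
- glue_bottle: Bystander, loose: upright white-and-blue plastic glue bottle, 43 x 74 x 167 mm, at the right. Origin: centre of its underside.
- tape_measure: Bystander, loose: small black tape measure, 31 x 49 x 55 mm, standing at the back. Origin: centre of its underside.
- drawer_knob: Bystander, loose: turned wooden drawer knob, 29 mm across, 26 mm high, at the right. Origin: centre of its underside.
- chisel: Bystander, loose: wood chisel lying flat, 260 mm long, pointing away from the robot, at the right. Origin: centre of its underside.
- frame_piece: Bystander, loose: dark rectangular wooden frame lying flat, 110 x 188 x 23 mm, at the back left. Origin: centre of its underside.
- tape_roll: Bystander, loose: roll of cream tape, 80 mm across, 50 mm high, at the back. Origin: centre of its underside.

How it is judged (in metres and radians):
On the way, in this order (a step that is already met when the one before it is completed fails the run):
1. a dowel lies released in pocket 1, the spindle still in pocket 3 (((horizontal distance between dowel_a_mid and pocket_1 below 0.015 m and z of dowel_a_mid in the frame of pocket_1 between 0.001 and 0.01 m and angle between the y axis of dowel_a and the y axis of rack, either way round below 0.2 rad and contact force between dowel_a and the fingers below 0.1 N and linear speed of dowel_a below 0.03 m/s) or (horizontal distance between dowel_b_mid and pocket_1 below 0.015 m and z of dowel_b_mid in the frame of pocket_1 between 0.001 and 0.01 m and angle between the y axis of dowel_b and the y axis of rack, either way round below 0.2 rad and contact force between dowel_b and the fingers below 0.1 N and linear speed of dowel_b below 0.03 m/s)) and distance between spindle and pocket_3 below 0.025 m), for 0.2 s.
2. pockets 1 and 2 each hold a released dowel, the spindle still in pocket 3 ((((horizontal distance between dowel_a_mid and pocket_1 below 0.015 m and z of dowel_a_mid in the frame of pocket_1 between 0.001 and 0.01 m and angle between the y axis of dowel_a and the y axis of rack, either way round below 0.2 rad and contact force between dowel_a and the fingers below 0.1 N and linear speed of dowel_a below 0.03 m/s) and (horizontal distance between dowel_b_mid and pocket_2 below 0.015 m and z of dowel_b_mid in the frame of pocket_2 between 0.001 and 0.01 m and angle between the y axis of dowel_b and the y axis of rack, either way round below 0.2 rad and contact force between dowel_b and the fingers below 0.1 N and linear speed of dowel_b below 0.03 m/s)) or ((horizontal distance between dowel_b_mid and pocket_1 below 0.015 m and z of dowel_b_mid in the frame of pocket_1 between 0.001 and 0.01 m and angle between the y axis of dowel_b and the y axis of rack, either way round below 0.2 rad and contact force between dowel_b and the fingers below 0.1 N and linear speed of dowel_b below 0.03 m/s) and (horizontal distance between dowel_a_mid and pocket_2 below 0.015 m and z of dowel_a_mid in the frame of pocket_2 between 0.001 and 0.01 m and angle between the y axis of dowel_a and the y axis of rack, either way round below 0.2 rad and contact force between dowel_a and the fingers below 0.1 N and linear speed of dowel_a below 0.03 m/s))) and distance between spindle and pocket_3 below 0.025 m), for 0.2 s.
At the end, for the whole second after the job is handed in: Dowels lie released in pockets 1 and 2 (within 15 mm along and across, down on the notch floors); the spindle is held still by the fingers alone, its middle within 25 mm of the point 100 mm in front of the lens on the lens axis, its length within about 10 degrees of level and square across the view ((((horizontal distance between dowel_a_mid and pocket_1 below 0.015 m and z of dowel_a_mid in the frame of pocket_1 between 0.001 and 0.01 m and angle between the y axis of dowel_a and the y axis of rack, either way round below 0.2 rad and contact force between dowel_a and the fingers below 0.1 N and linear speed of dowel_a below 0.03 m/s) and (horizontal distance between dowel_b_mid and pocket_2 below 0.015 m and z of dowel_b_mid in the frame of pocket_2 between 0.001 and 0.01 m and angle between the y axis of dowel_b and the y axis of rack, either way round below 0.2 rad and contact force between dowel_b and the fingers below 0.1 N and linear speed of dowel_b below 0.03 m/s)) or ((horizontal distance between dowel_b_mid and pocket_1 below 0.015 m and z of dowel_b_mid in the frame of pocket_1 between 0.001 and 0.01 m and angle between the y axis of dowel_b and the y axis of rack, either way round below 0.2 rad and contact force between dowel_b and the fingers below 0.1 N and linear speed of dowel_b below 0.03 m/s) and (horizontal distance between dowel_a_mid and pocket_2 below 0.015 m and z of dowel_a_mid in the frame of pocket_2 between 0.001 and 0.01 m and angle between the y axis of dowel_a and the y axis of rack, either way round below 0.2 rad and contact force between dowel_a and the fingers below 0.1 N and linear speed of dowel_a below 0.03 m/s))) and distance between spindle and view_point below 0.025 m and angle between the y axis of spindle and the y axis of camera, either way round below 0.17 rad and contact force between spindle and the fingers above 1 N and contact force between spindle and rack below 0.1 N and contact force between spindle and camera below 0.1 N and linear speed of spindle below 0.03 m/s); the arm keeps its last pose, push and grip.
It fails at once if a bystander is moved by more than 30 mm (distance of any of screwdriver, glue_bottle, tape_measure, drawer_knob, chisel, frame_piece, tape_roll from where it was at the start of the episode above 0.03 m).
It fails at once if the camera is touched (contact force between camera and anything else above 1 N).
It also fails if it takes over 56 s, if anything falls off the work surface, if the arm or the gripper's body presses on something with over 40 N, if the wrist force passes 120 N, or if a joint passes its speed limit or range.

## Working session

There is one attempt and no reset: what is moved stays moved. The work goes in short steps, Python scripts to look and compute and a tool call to move; the robot and the scene stay as the last step left them, time stands still between calls to the robot, and variables do not carry over. Pictures are saved under pics/ and viewed, about 8 in all and at most 12, crops included, and the job is handed in when it is done.

Besides the shell and the picture viewer there is one more tool, called after "Request:" as name(argument=value, ...), one argument or row to a line, values as JSON. carry_out: Moves the arm, as the interface text tells. Its arguments: {"type":"object","properties":{"commands":{"type":"array"},"grip":{"type":"number"}},"required":["commands"]}

```bash
mkdir -p pics
cat > h.py <<'E'
import numpy as np, cv2
from scipy.spatial.transform import Rotation as R
from workcell import ctrl
def grab(name,fn=None):
    d=ctrl.get_image(name)
    if fn: cv2.imwrite('pics/'+fn,d['pixels']); np.savez('pics/'+fn+'.npz',**{k:np.array(d[k]) for k in('intrinsics','rvec','tvec')})
    return d
def load(fn): return dict(np.load('pics/'+fn+'.npz'))
def ray(d,u,v,fish=False):
    K=np.array(d['intrinsics']);x=(u-K[0,2])/K[0,0];y=(v-K[1,2])/K[1,1]
    if fish:
        th=np.hypot(x,y);s=np.sin(th)/max(th,1e-9);c=np.array([x*s,y*s,np.cos(th)])
    else: c=np.array([x,y,1.])
    Rm=R.from_rotvec(np.ravel(d['rvec'])).as_matrix()
    return -Rm.T@np.ravel(d['tvec']),Rm.T@c
def at(d,u,v,z,fish=False):
    o,r=ray(d,u,v,fish);return (o+r*(z-o[2])/r[2]).round(1)
E
python3 - <<'E'
from h import *
a=grab('top','t0.png');b=grab('side','s0.png')
for d in(a,b):print(d['intrinsics'],ray(d,320,200))
o=ctrl.get_obs();print(o);print(R.from_rotvec(o['orientation']).as_matrix().round(3))
E
```

```text
[[497.73739916   0.         313.79495122]
 [  0.         497.73739916 199.57033675]
 [  0.           0.           1.        ]] (array([-397.13765252,  151.5238275 , 1597.89372749]), array([ 0.55298694, -0.08270551, -0.8291691 ]))
[[409.05491565   0.         315.17619895]
 [  0.         409.05491565 207.86185402]
 [  0.           0.           1.        ]] (array([ 492.28350163, -948.94467061,  869.52164623]), array([ 0.09831392,  0.80344606, -0.58763702]))
{'t': 0.1, 'qpos': array([-1.35200308e+00,  4.23747447e-01,  1.63060394e+00, -2.34125541e-05,
        1.08860437e+00, -1.90083404e-02]), 'qvel': array([-0.00027356, -0.0009863 , -0.00238041,  0.00034102,  0.00119131,
        0.0003685 ]), 'joint_torque': array([ 7.28945743e-04, -5.45612419e+01, -2.74325269e+01,  6.45769620e-02,
        1.88031374e-02, -3.57299803e-05]), 'ee_pos': array([ 147.13414596, -606.91921757,  221.99381592]), 'orientation': array([ 2.09563958,  0.2518146 , -2.09597006]), 'ft_force': array([-0.27404914,  0.26381649, -0.33542022]), 'moment': array([ 0.01646681, -0.03584721,  0.0023978 ]), 'width': 88.04199179622204}
[[-0.     0.236 -0.972]
 [ 0.001 -0.972 -0.236]
 [-1.    -0.001 -0.   ]]
```

View pics/t0.png

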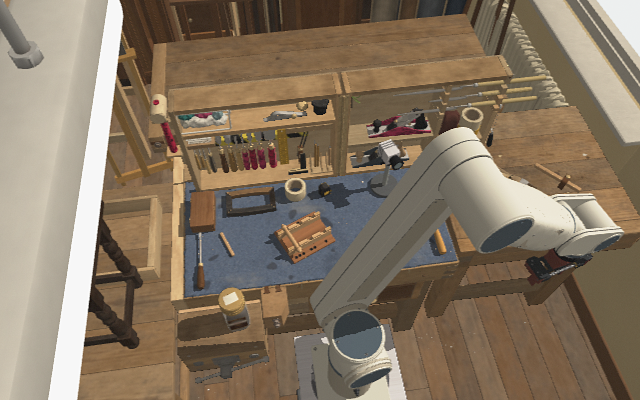

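View pics/s0.png

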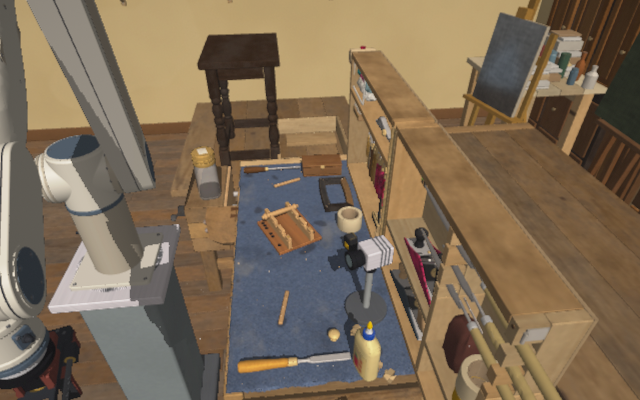

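The top view shows the rack near (305,236), dowel b near (227,244), and the spindle at about (290,238). The arm hides dowel a. The side view shows everything: the rack (288,228), dowel a (283,307), dowel b (287,182) and the camera head (368,252).

Run:
```python
from h import *
a=cv2.imread('pics/s0.png')[165:345,225:405];cv2.imwrite('pics/s0c.png',cv2.resize(a,None,fx=3.3,fy=3.3,interpolation=cv2.INTER_CUBIC))
a=cv2.imread('pics/t0.png')[135:275,205:415];cv2.imwrite('pics/t0c.png',cv2.resize(a,None,fx=3.8,fy=3.8,interpolation=cv2.INTER_CUBIC))
```

```text
(no output)
```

View pics/s0c.png

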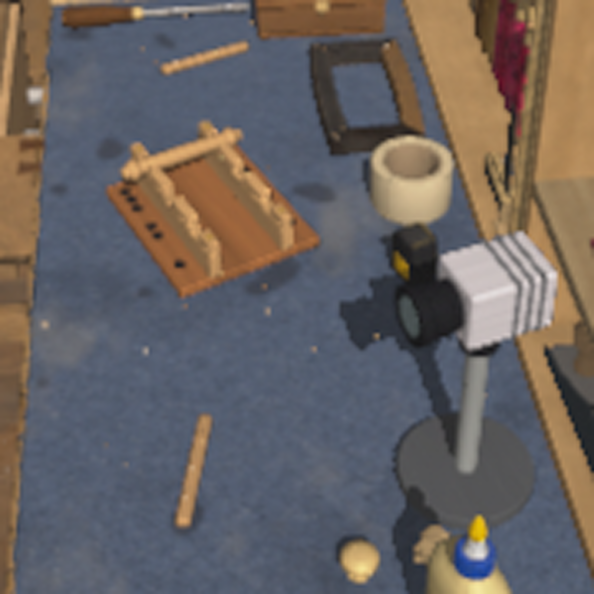

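View pics/t0c.png

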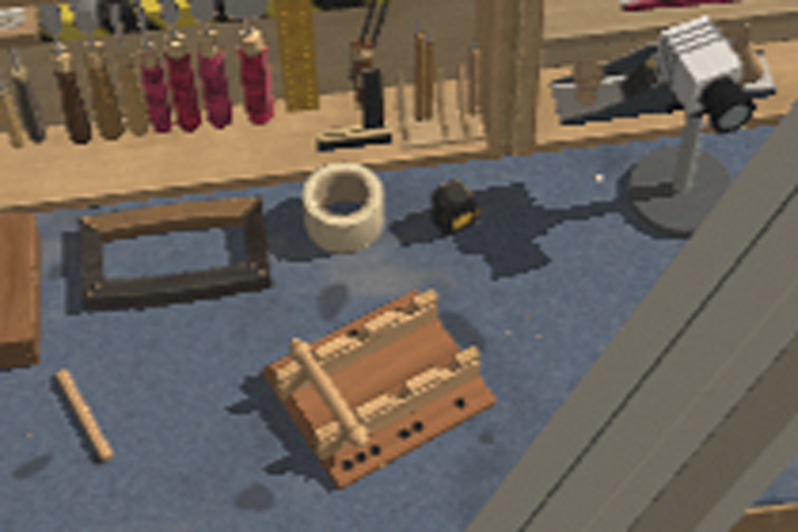

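Run:
```python
from h import *
S=load('s0.png');T=load('t0.png')
s=lambda u,v,z:at(S,225+(u+.5)/3.3-.5,165+(v+.5)/3.3-.5,z)
t=lambda u,v,z:at(T,205+(u+.5)/3.8-.5,135+(v+.5)/3.8-.5,z)
def seg(n,p,q):
    m=(p+q)/2;d=q-p;print(n,m.round(1),'len',np.linalg.norm(d).round(1),'ang',np.degrees(np.arctan2(d[1],d[0])).round(1))
seg('a side',s(184,522,5),s(205,418,5))
seg('b side',s(165,70,5),s(246,46,5)); seg('b top',t(107,458,5),t(62,373,5))
seg('sp side',s(127,171,48),s(239,135,48)); seg('sp top',t(361,440,48),t(298,342,48))
for n,c in(('rack s',[(108,192),(184,296),(320,240)]),):
    P=[s(*x,10) for x in c];print(n,P);seg('diag',P[0],P[2]);seg('x',P[0],P[1]);seg('y',P[1],P[2])
P=[t(*x,12) for x in[(265,370),(342,487),(494,400)]];print('rack t',P);seg('diag',P[0],P[2]);seg('y',P[1],P[0]);seg('x',P[1],P[2])
print('foot',s(465,469,3)); print('foot t',t(680,190,3))
o1,r1=ray(S,225+411/3.3,165+316/3.3);o2,r2=ray(T,205+736/3.8,135+108/3.8)
A=np.array([r1,-r2]).T;k=np.linalg.lstsq(A,o2-o1,rcond=None)[0];print('lens',o1+k[0]*r1,o2+k[1]*r2, 'z200',s(411,316,200),t(736,108,200))
print('knob',s(358,575,0),'tape m',s(412,280,0),'roll',s(410,200,0),'glue',s(470,590,30))
```

```text
a side [ 483.4 -233.9    5. ] len 105.7 ang 78.0
b side [525.8 363.    5. ] len 103.8 ang 22.2
b top [524.  357.5   5. ] len 107.0 ang 21.3
sp side [492.6 128.7  48. ] len 122.9 ang 22.1
sp top [492.3 122.4  48. ] len 123.0 ang 22.3
rack s [array([413.6, 122.3,  10. ]), array([483.3, -38.1,  10. ]), array([617. ,  24.7,  10. ])]
diag [515.3  73.5  10. ] len 225.6 ang -25.6
x [448.4  42.1  10. ] len 174.9 ang -66.5
y [550.2  -6.7  10. ] len 147.7 ang 25.2
rack t [array([544.3, 180.6,  12. ]), array([408.2, 121.5,  12. ]), array([479.3, -33.7,  12. ])]
diag [511.8  73.4  12. ] len 223.9 ang -106.9
y [476.2 151.   12. ] len 148.4 ang 23.5
x [443.8  43.9  12. ] len 170.7 ang -65.4
foot [ 699.7 -258.2    3. ]
foot t [ 702.3 -266.1    3. ]
lens [ 642.05604949 -286.0446288   206.65680635] [ 643.80825868 -285.34757071  207.74980847] z200 [ 643.  -278.2  200. ] [ 651.4 -286.9  200. ]
knob [ 599.9 -344.8    0. ] tape m [697.4 -30.5   0. ] roll [716.3  86.3   0. ] glue [ 674.1 -387.2   30. ]
```

```bash
cat >> h.py <<'E'
def pose():
    o=ctrl.get_obs();return o['ee_pos'],R.from_rotvec(o['orientation']),o
def plan(p,yaw,step=50,astep=9,rows=None):
    """rows to reach p (mm) tool down, tool y at yaw deg (or +180, nearest)"""
    p0,r0,o=pose();p=np.array(p,float)
    best=None
    for y in(yaw,):
        c,s=np.cos(np.radians(y)),np.sin(np.radians(y))
        M=np.array([[0,c,0],[0,s,0],[-1,0,0]],float);M[:,2]=np.cross(M[:,0],M[:,1]);r1=R.from_matrix(M)
    w=(r0.inv()*r1).as_rotvec();n=rows or int(np.ceil(max(np.linalg.norm(p-p0)/step,np.degrees(np.linalg.norm(w))/astep,1)))
    r=r0;out=[]
    for i in range(n):
        d=r.inv().apply((p-p0)/n)/1000;t=np.degrees(w/n)
        out.append([round(float(x),4) for x in d]+[round(float(x),1) for x in t]);r=r*R.from_rotvec(w/n)
    yw=r0.as_matrix()[:,1];print('t',round(o['t'],2),'pos',p0.round(1),'yaw',np.degrees(np.arctan2(yw[1],yw[0])).round(1),'w',round(o['width'],1),'F',o['ft_force'].round(1),'q6',round(o['qpos'][5],2))
    for x in out:print(x)
E
python3 -c "
from h import *
plan([483,-234,140],-12)"
```

```text
t 0.1 pos [ 147.1 -606.9  222. ] yaw -76.4 w 88.0 F [-0.3  0.3 -0.3] q6 -0.02
[0.0075, -0.0257, -0.0377, -5.9, -0.0, 0.0]
[0.0075, -0.0218, -0.0401, -5.9, -0.0, 0.0]
[0.0075, -0.0176, -0.0421, -5.9, -0.0, 0.0]
[0.0075, -0.0132, -0.0437, -5.9, -0.0, 0.0]
[0.0075, -0.0087, -0.0448, -5.9, -0.0, 0.0]
[0.0075, -0.0041, -0.0454, -5.9, -0.0, 0.0]
[0.0075, 0.0006, -0.0456, -5.9, -0.0, 0.0]
[0.0075, 0.0052, -0.0453, -5.9, -0.0, 0.0]
[0.0075, 0.0098, -0.0446, -5.9, -0.0, 0.0]
[0.0075, 0.0143, -0.0433, -5.9, -0.0, 0.0]
[0.0075, 0.0187, -0.0416, -5.9, -0.0, 0.0]
```

Request:
carry_out(
  commands=[
    [0.0075, -0.026, -0.038, -6, 0, 0],
    [0.0075, -0.022, -0.04, -6, 0, 0],
    [0.0075, -0.018, -0.042, -6, 0, 0],
    [0.0075, -0.013, -0.044, -6, 0, 0],
    [0.0075, -0.009, -0.045, -6, 0, 0],
    [0.0075, -0.004, -0.045, -6, 0, 0],
    [0.0075, 0.001, -0.046, -6, 0, 0],
    [0.0075, 0.005, -0.045, -6, 0, 0],
  ],
)

```text
t: 1.1
ee_pos: [390.6, -323.8, 158.8]
orientation: [1.55, 0.949, -1.55]
ft_force: [1.1, -0.8, -0.9]
width: 87.8
```

```bash
python3 -c "
from h import *
plan([483,-234,130],-12)"
```

```text
t 1.1 pos [ 390.6 -323.8  158.8] yaw -27.2 w 87.8 F [ 1.1 -0.8 -0.9] q6 -0.24
[0.0096, 0.0138, -0.0407, -5.1, -0.0, 0.0]
[0.0096, 0.0173, -0.0393, -5.1, -0.0, 0.0]
[0.0096, 0.0207, -0.0376, -5.1, -0.0, 0.0]
```

Request:
carry_out(
  commands=[
    [0.0095, 0.014, -0.041, -5, 0, 0],
    [0.0095, 0.017, -0.039, -5, 0, 0],
    [0.0095, 0.021, -0.038, -5, 0, 0],
    [0, 0, 0, 0, 0, 0],
  ],
  grip=0.3,
)

```text
t: 1.6
ee_pos: [486.5, -227.6, 128.3]
orientation: [1.355, 1.113, -1.356]
ft_force: [-0.3, 0.2, -0.7]
width: 61.2
```

```bash
python3 -c "
from h import *
d=grab('wrist','w1.png');print(d['intrinsics'],ray(d,320,200,True))
plan([483,-234,130],-12)"
```

```text
[[309.70691629   0.         318.20824546]
 [  0.         309.70691629 199.88273415]
 [  0.           0.           1.        ]] (array([ 500.17352097, -162.75164356,  289.33886069]), array([-0.04502159, -0.23533891, -0.97087005]))
t 1.65 pos [ 485.7 -228.4  128.5] yaw -11.5 w 61.4 F [ 0.1  0.4 -0.6] q6 -0.26
[-0.0015, -0.0015, 0.006, 0.5, -0.1, 0.2]
```

View pics/w1.png

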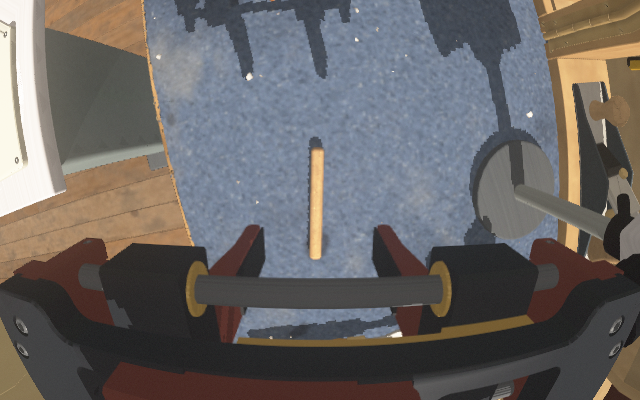

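Wrist view: dowel a runs (318,150) to (315,258), between the fingers. The camera foot is centred near (515,189), with the post leaving to the lower right.

```bash
python3 -c "
from h import *
d=load('w1.png')
a=at(d,318,150,8,True);b=at(d,315,258,8,True);m=(a+b)/2;ang=np.degrees(np.arctan2(*(a-b)[1::-1]))
print(a,b,m,np.linalg.norm(a-b),ang,'foot',at(d,515,189,5,True))
plan([m[0],m[1],3],ang-90)"
```

```text
[ 494.5 -184.8    8. ] [ 470.7 -288.2    8. ] [ 482.6 -236.5    8. ] 106.10372283760827 77.03776284832847 foot [ 696.9 -261.1    5. ]
t 1.65 pos [ 485.7 -228.4  128.5] yaw -11.5 w 61.4 F [ 0.1  0.4 -0.6] q6 -0.26
[0.0418, -0.0003, 0.0029, 0.5, -0.0, 0.1]
[0.0418, -0.0003, 0.0029, 0.5, -0.0, 0.1]
[0.0418, -0.0004, 0.0029, 0.5, -0.0, 0.1]
```

Request:
carry_out(
  commands=[
    [0.042, 0, 0.003, 0.5, 0, 0],
    [0.042, 0, 0.003, 0.5, 0, 0],
    [0.025, 0, 0.002, 0.5, 0, 0],
    [0, 0, 0, 0, 0, 0],
  ],
)

```text
t: 2.15
ee_pos: [481.9, -240.1, 18.4]
orientation: [1.38, 1.091, -1.381]
ft_force: [0.2, -1.0, -0.2]
width: 61.3
```

```bash
python3 -c "
from h import *
plan([482.6,-236.5,3],-13)"
```

```text
t 2.15 pos [ 481.9 -240.1   18.4] yaw -13.4 w 61.3 F [ 0.2 -1.  -0.2] q6 -0.25
[0.0154, -0.0001, -0.0036, -0.4, -0.0, 0.1]
```

Request:
carry_out(
  commands=[
    [0.011, 0, -0.003, 0, 0, 0],
    [0.004, 0, 0, 0, 0, 0],
    [0, 0, 0, 0, 0, 0],
  ],
)

```text
t: 2.52
ee_pos: [483.3, -238.6, 5.0]
orientation: [1.382, 1.086, -1.38]
ft_force: [-0.7, -0.8, 0.6]
width: 61.6
```

Request:
carry_out(
  commands=[
    [0, 0, 0, 0, 0, 0],
    [0, 0, 0, 0, 0, 0],
    [0, 0, 0, 0, 0, 0],
    [0, 0, 0, 0, 0, 0],
    [0, 0, 0, 0, 0, 0],
  ],
  grip=1,
)

```text
t: 3.15
ee_pos: [484.3, -238.8, 6.5]
orientation: [1.382, 1.084, -1.378]
ft_force: [0.2, -0.1, 0.6]
width: 14.9
```

```bash
python3 -c "
from h import *
plan([482.6,-236.5,120],-13)"
```

```text
t 3.15 pos [ 484.3 -238.8    6.5] yaw -13.5 w 14.9 F [ 0.2 -0.1  0.6] q6 -0.24
[-0.0378, -0.0006, -0.0006, -0.2, 0.0, -0.1]
[-0.0378, -0.0006, -0.0006, -0.2, 0.0, -0.1]
[-0.0378, -0.0007, -0.0006, -0.2, 0.0, -0.1]
```

Request:
carry_out(
  commands=[
    [0, 0, 0, 0, 0, 0],
    [0, 0, 0, 0, 0, 0],
  ],
)

```text
t: 3.4
ee_pos: [484.3, -238.8, 6.4]
orientation: [1.382, 1.084, -1.378]
ft_force: [-0.4, -0.3, 0.7]
width: 11.2
```

Request:
carry_out(
  commands=[
    [0, 0, 0, 0, 0, 0],
    [0, 0, 0, 0, 0, 0],
    [0.002, 0, 0, 0, 0, 0],
    [0.002, 0, 0, 0, 0, 0],
  ],
  grip=0.75,
)

```text
t: 3.9
ee_pos: [484.3, -238.8, 2.2]
orientation: [1.382, 1.084, -1.378]
ft_force: [0.5, -0.1, -0.7]
width: 21.9
```

Request:
carry_out(
  commands=[
    [0, 0, 0, 0, 0, 0],
    [0, 0, 0, 0, 0, 0],
    [0, 0, 0, 0, 0, 0],
  ],
  grip=1,
)

```text
t: 4.28
ee_pos: [484.2, -238.8, 2.0]
orientation: [1.382, 1.085, -1.379]
ft_force: [-0.5, 0.3, -0.8]
width: 11.5
```

Request:
carry_out(
  commands=[
    [-0.03, 0, 0, 0, 0, 0],
    [-0.045, 0, 0, 0, 0, 0],
    [-0.045, 0, 0, 0, 0, 0],
  ],
)

```text
t: 4.65
ee_pos: [481.3, -237.3, 121.4]
orientation: [1.38, 1.093, -1.383]
ft_force: [1.4, -0.4, -0.8]
width: 11.4
```

```bash
python3 -c "
from h import *
plan([536,23,150],-66)"
```

```text
t 4.65 pos [ 481.3 -237.3  121.4] yaw -13.5 w 11.4 F [ 1.4 -0.4 -0.8] q6 -0.24
[-0.0047, -0.0013, -0.0443, 8.7, 0.0, 0.0]
[-0.0047, -0.008, -0.0436, 8.7, 0.0, 0.0]
[-0.0047, -0.0146, -0.0419, 8.7, 0.0, 0.0]
[-0.0047, -0.0208, -0.0392, 8.7, 0.0, 0.0]
[-0.0047, -0.0265, -0.0356, 8.7, 0.0, 0.0]
[-0.0047, -0.0316, -0.0311, 8.7, 0.0, 0.0]
```

Request:
carry_out(
  commands=[
    [-0.005, -0.001, -0.044, 8.7, 0, 0],
    [-0.005, -0.008, -0.044, 8.7, 0, 0],
    [-0.005, -0.015, -0.042, 8.7, 0, 0],
    [-0.005, -0.021, -0.039, 8.7, 0, 0],
    [-0.005, -0.026, -0.036, 8.7, 0, 0],
    [-0.005, -0.031, -0.031, 8.7, 0, 0],
    [0, 0, 0, 0, 0, 0],
  ],
)

```text
t: 5.52
ee_pos: [543.7, 28.1, 157.7]
orientation: [2.012, 0.395, -1.999]
ft_force: [-0.3, -0.3, -0.2]
width: 11.5
```

```bash
python3 -c "
from h import *
grab('wrist','w2.png');d=grab('top','t2.png')
cv2.imwrite('pics/t2c.png',cv2.resize(d['pixels'][135:275,205:415],None,fx=3.8,fy=3.8,interpolation=cv2.INTER_CUBIC))
plan([536,23,150],-66)"
```

```text
t 5.62 pos [542.6  25.9 157.1] yaw -67.5 w 12.2 F [-0.6 -0.6 -0.1] q6 1.21
[0.0071, 0.0001, 0.0073, -1.5, -0.2, -0.2]
```

View pics/w2.png

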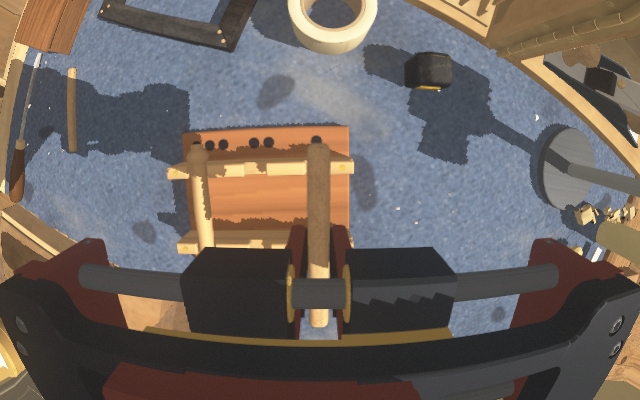

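The wrist view shows the far dot groups, three at (210,145), two at (261,142) and one at (317,140), with far board corners near (183,133) and (349,126). Dowel b runs (70,68) to (73,150), and the held dowel's far end is at (318,148).

```bash
python3 -c "
from h import *
d=load('w2.png');f=lambda u,v,z:at(d,u,v,z,True)
a,b,c=f(210,145,12),f(261,142,12),f(317,140,12);print(a,b,c)
l,r=f(183,133,12),f(349,126,12);print('corners',l,r,np.linalg.norm(l-r),'ang',np.degrees(np.arctan2(*(l-r)[1::-1])),np.degrees(np.arctan2(*(a-c)[1::-1])))
for th in(23,24,25):
  y=np.array([np.cos(np.radians(th)),np.sin(np.radians(th))]);print(th,'ctr from corners',(l+r)[:2]/2-75*y,'p3-1 along x',[(np.dot(q[:2]-np.array([513.5,73.5]),[-y[1],y[0]])) .round(1) for q in(a,b,c)])
p=f(70,70,6);q=f(73,150,6);print('dowel b',(p+q)/2,np.degrees(np.arctan2(*(p-q)[1::-1])))
print('spindle far',f(197,149,50),'dowel a far',f(318,148,150))
print('foot',f(568,168,5))
"
```

```text
[546. 150.  12.] [567.9 100.4  12. ] [590.5  49.3  12. ]
corners [547.4 183.5  12. ] [615.7  25.6  12. ] 172.0386584462923 ang 113.39100425363819 113.84095425610954
23 ctr from corners [512.51213599  75.24516536] p3-1 along x [np.float64(57.7), np.float64(3.5), np.float64(-52.4)]
24 ctr from corners [513.03409068  74.04475177] p3-1 along x [np.float64(56.7), np.float64(2.4), np.float64(-53.4)]
25 ctr from corners [513.57691597  72.85363037] p3-1 along x [np.float64(55.6), np.float64(1.4), np.float64(-54.5)]
dowel b [522.25 360.75   6.  ] 24.245168770068886
spindle far [545.3 149.   50. ] dowel a far [592.6  49.3 150. ]
foot [ 698.9 -263.3    5. ]
```

View pics/t2c.png

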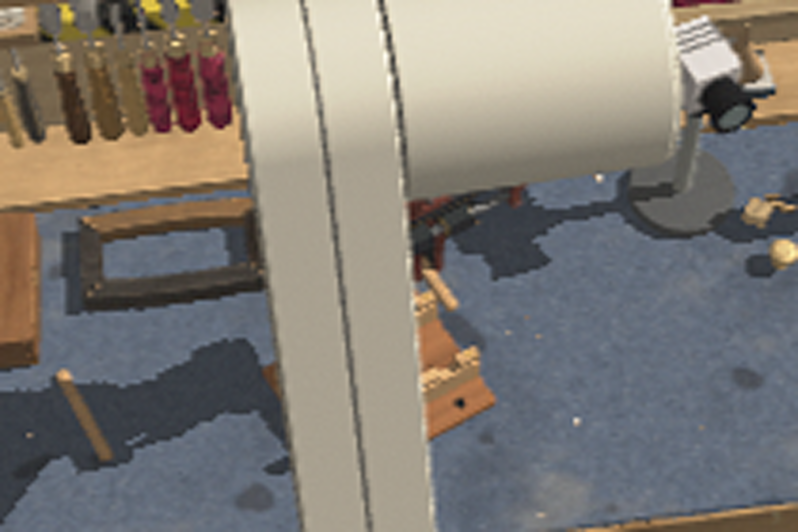

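Views agree: rack centre is about (513,74.5), with its y axis at 24°.

```bash
python3 -c "
from h import *
plan([533.6,23.4,70],-66,rows=2)"
```

```text
t 5.62 pos [542.6  25.9 157.1] yaw -67.5 w 12.2 F [-0.6 -0.6 -0.1] q6 1.21
[0.0435, -0.0007, 0.0048, -0.8, -0.1, -0.1]
[0.0436, -0.0007, 0.0047, -0.8, -0.1, -0.1]
```

Request:
carry_out(
  commands=[
    [0.04, -0.0005, 0.005, -0.8, 0, 0],
    [0.04, -0.0005, 0.005, -0.8, 0, 0],
    [0, 0, 0, 0, 0, 0],
  ],
)

```text
t: 6.0
ee_pos: [532.8, 19.0, 75.8]
orientation: [1.993, 0.422, -1.982]
ft_force: [-0.2, 0.1, -0.1]
width: 12.1
```

```bash
python3 -c "
from h import *
plan([533.6,23.4,44],-66,rows=2)"
```

```text
t 6.0 pos [532.8  19.   75.8] yaw -65.8 w 12.1 F [-0.2  0.1 -0.1] q6 1.17
[0.0159, -0.0019, -0.0012, 0.1, -0.1, -0.1]
[0.0159, -0.0019, -0.0012, 0.1, -0.1, -0.1]
```

Request:
carry_out(
  commands=[
    [0.008, -0.003, -0.002, 0, 0, 0],
    [0, 0, 0, 0, 0, 0],
    [0, 0, 0, 0, 0, 0],
  ],
)

```text
t: 6.38
ee_pos: [535.7, 21.4, 70.3]
orientation: [1.997, 0.42, -1.979]
ft_force: [0.5, 0.5, 0.8]
width: 11.8
```

```bash
python3 -c "
from h import *
plan([533.6,23.4,44],-66,rows=2)"
```

```text
t 6.38 pos [535.7  21.4  70.3] yaw -65.9 w 11.8 F [0.5 0.5 0.8] q6 1.17
[0.0131, -0.0014, 0.0007, 0.0, -0.2, -0.2]
[0.0131, -0.0014, 0.0006, 0.0, -0.2, -0.2]
```

Request:
carry_out(
  commands=[
    [0.012, -0.001, 0.0005, 0, 0, 0],
    [0.008, -0.001, 0, 0, 0, 0],
    [0.005, 0, 0, 0, 0, 0],
    [0, 0, 0, 0, 0, 0],
  ],
)

```text
t: 6.88
ee_pos: [535.3, 23.3, 44.4]
orientation: [1.998, 0.42, -1.976]
ft_force: [-0.0, -1.0, -0.1]
width: 11.6
```

```bash
python3 -c "
from h import *
plan([533.6,23.4,43],-66,rows=1);d=grab('side')
cv2.imwrite('pics/s3c.png',cv2.resize(d['pixels'][190:270,240:340],None,fx=6,fy=6,interpolation=cv2.INTER_CUBIC))"
```

```text
t 6.88 pos [535.3  23.3  44.4] yaw -65.9 w 11.6 F [-0.  -1.  -0.1] q6 1.18
[0.0014, -0.0008, 0.0015, 0.1, -0.5, -0.4]
```

View pics/s3c.png

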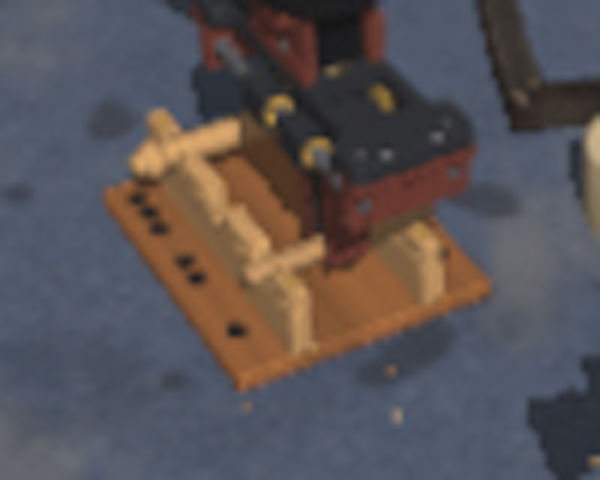

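The crop shows the dowel crossing the near rail at (275,265), down in the pocket 1 notch. There is no contact force, so I lower it slightly and release.

Request:
carry_out(
  commands=[
    [0.0015, 0, 0, 0, 0, 0],
    [0, 0, 0, 0, 0, 0],
  ],
)

```text
t: 7.18
ee_pos: [535.7, 23.4, 43.2]
orientation: [1.999, 0.42, -1.976]
ft_force: [0.5, 0.1, 0.7]
width: 11.6
```

Request:
carry_out(
  commands=[
    [0, 0, 0, 0, 0, 0],
    [0, 0, 0, 0, 0, 0],
    [0, 0, 0, 0, 0, 0],
    [-0.015, 0, 0, 0, 0, 0],
    [-0.045, 0, 0, 0, 0, 0],
    [-0.045, 0, 0, 0, 0, 0],
  ],
  grip=0.55,
)

```text
t: 7.92
ee_pos: [532.4, 23.5, 149.9]
orientation: [1.994, 0.421, -1.982]
ft_force: [0.8, 0.3, 0.7]
width: 39.5
```

```bash
python3 -c "
from h import *
plan([522.5,361,140],-66)"
```

```text
t 7.92 pos [532.4  23.5 149.9] yaw -65.9 w 39.5 F [0.8 0.3 0.7] q6 1.18
[0.0013, -0.0446, -0.0184, 0.0, -0.0, -0.0]
[0.0013, -0.0446, -0.0184, 0.0, -0.0, -0.0]
[0.0013, -0.0446, -0.0184, 0.0, -0.0, -0.0]
[0.0013, -0.0446, -0.0184, 0.0, -0.0, -0.0]
[0.0014, -0.0446, -0.0184, 0.0, -0.0, -0.0]
[0.0014, -0.0446, -0.0183, 0.0, -0.0, -0.0]
[0.0014, -0.0446, -0.0183, 0.0, -0.0, -0.0]
```

Request:
carry_out(
  commands=[
    [0.001, -0.045, -0.018, 0, 0, 0],
    [0.001, -0.045, -0.018, 0, 0, 0],
    [0.001, -0.045, -0.018, 0, 0, 0],
    [0.001, -0.045, -0.018, 0, 0, 0],
    [0.001, -0.045, -0.018, 0, 0, 0],
    [0.001, -0.045, -0.018, 0, 0, 0],
    [0.001, -0.045, -0.018, 0, 0, 0],
    [0, 0, 0, 0, 0, 0],
  ],
  grip=0.3,
)

```text
t: 8.93
ee_pos: [524.0, 373.6, 157.3]
orientation: [2.016, 0.419, -1.965]
ft_force: [0.1, 0.6, -0.4]
width: 61.4
```

```bash
python3 -c "
from h import *
d=grab('wrist','w4.png');plan([522.5,361,60],-66)"
```

```text
t 8.97 pos [523.9 371.9 157.1] yaw -66.1 w 61.9 F [-0.8  0.9  0.3] q6 1.77
[0.0485, 0.0043, 0.004, -0.1, -0.7, -0.2]
[0.0485, 0.0045, 0.0034, -0.1, -0.7, -0.2]
```

View pics/w4.png

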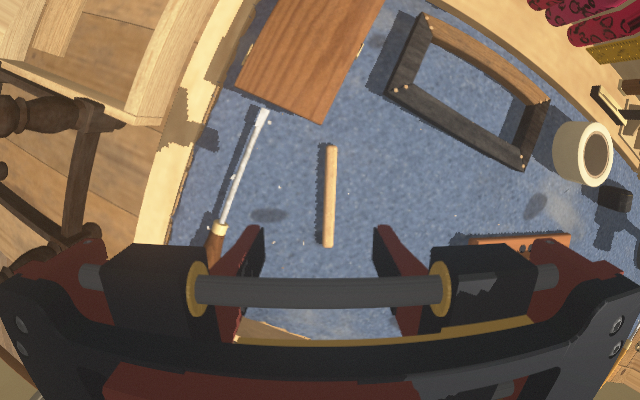

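Wrist view: dowel b runs (331,147) to (327,246). The screwdriver handle is at about (215,240), left of the left finger.

```bash
python3 -c "
from h import *
d=load('w4.png')
a=at(d,331,147,8,True);b=at(d,327,246,8,True);m=(a+b)/2;ang=np.degrees(np.arctan2(*(a-b)[1::-1]))
print(m,np.linalg.norm(a-b),ang,'scr',at(d,222,228,15,True),at(d,222,255,15,True))
plan([m[0],m[1],22],ang-90)"
```

```text
[523.35 360.85   8.  ] 105.27269351546012 22.1551450312347 scr [449.  452.3  15. ] [419.2 442.4  15. ]
t 8.97 pos [523.9 371.9 157.1] yaw -66.1 w 61.9 F [-0.8  0.9  0.3] q6 1.77
[0.045, 0.0029, 0.0027, 0.6, -0.4, -0.1]
[0.045, 0.0031, 0.0023, 0.6, -0.4, -0.1]
[0.045, 0.0032, 0.0019, 0.6, -0.4, -0.1]
```

Request:
carry_out(
  commands=[
    [0.045, 0.003, 0.003, 0.6, -0.4, 0],
    [0.045, 0.003, 0.002, 0.6, -0.4, 0],
    [0.04, 0.003, 0.002, 0.6, -0.4, 0],
    [0, 0, 0, 0, 0, 0],
    [0, 0, 0, 0, 0, 0],
  ],
  grip=0.4,
)

```text
t: 9.6
ee_pos: [526.1, 356.0, 29.7]
orientation: [2.018, 0.381, -2.003]
ft_force: [0.1, -0.9, 0.9]
width: 52.7
```

```bash
python3 -c "
from h import *
plan([523.3,360.8,2],-68,rows=2)"
```

```text
t 9.6 pos [526.1 356.   29.7] yaw -68.2 w 52.7 F [ 0.1 -0.9  0.9] q6 1.78
[0.0138, -0.0028, 0.0005, -0.1, -0.2, -0.2]
[0.0139, -0.0028, 0.0004, -0.1, -0.2, -0.2]
```

Request:
carry_out(
  commands=[
    [0.014, -0.003, 0.0005, 0, 0, 0],
    [0.011, -0.002, 0.0005, 0, 0, 0],
    [0.001, 0, 0, 0, 0, 0],
    [0, 0, 0, 0, 0, 0],
  ],
)

```text
t: 10.1
ee_pos: [525.4, 361.8, 6.1]
orientation: [2.025, 0.383, -1.998]
ft_force: [0.0, 1.2, 0.4]
width: 52.9
```

```bash
python3 -c "
from h import *
plan([523.3,360.8,2],-68,rows=1)"
```

```text
t 10.1 pos [525.4 361.8   6.1] yaw -68.2 w 52.9 F [0.  1.2 0.4] q6 1.79
[0.0041, 0.0001, 0.0024, -0.2, -0.7, -0.4]
```

Request:
carry_out(
  commands=[
    [0.004, 0, 0.002, 0, 0, 0],
    [0, 0, 0, 0, 0, 0],
  ],
)

```text
t: 10.35
ee_pos: [523.6, 361.2, 2.1]
orientation: [2.025, 0.384, -1.997]
ft_force: [-0.8, -0.0, 0.4]
width: 52.6
```

Request:
carry_out(
  commands=[
    [0, 0, 0, 0, 0, 0],
    [0, 0, 0, 0, 0, 0],
    [0, 0, 0, 0, 0, 0],
    [0, 0, 0, 0, 0, 0],
    [0, 0, 0, 0, 0, 0],
  ],
  grip=1,
)

```text
t: 10.98
ee_pos: [523.8, 361.3, 2.5]
orientation: [2.026, 0.384, -1.997]
ft_force: [0.6, 0.3, 0.0]
width: 11.8
```

Request:
carry_out(
  commands=[
    [-0.03, 0, 0, 0, 0, 0],
    [-0.05, 0, 0, 0, 0, 0],
    [-0.05, 0, 0, 0, 0, 0],
  ],
)

```text
t: 11.35
ee_pos: [519.3, 359.6, 130.7]
orientation: [2.015, 0.38, -2.005]
ft_force: [0.8, 0.4, -0.6]
width: 12.0
```

```bash
python3 -c "
from h import *
plan([513,74.5,140],-66)"
```

```text
t 11.35 pos [519.3 359.6 130.7] yaw -68.2 w 12.0 F [ 0.8  0.4 -0.6] q6 1.79
[-0.0012, 0.0437, 0.0186, -0.4, -0.0, -0.1]
[-0.0013, 0.0436, 0.0189, -0.4, -0.0, -0.1]
[-0.0013, 0.0435, 0.0192, -0.4, -0.0, -0.1]
[-0.0014, 0.0434, 0.0195, -0.4, -0.0, -0.1]
[-0.0014, 0.0432, 0.0197, -0.4, -0.0, -0.1]
[-0.0015, 0.0431, 0.02, -0.4, -0.0, -0.1]
```

Request:
carry_out(
  commands=[
    [-0.001, 0.044, 0.019, -0.4, 0, 0],
    [-0.001, 0.044, 0.019, -0.4, 0, 0],
    [-0.001, 0.044, 0.019, -0.4, 0, 0],
    [-0.001, 0.043, 0.019, -0.4, 0, 0],
    [-0.001, 0.043, 0.02, -0.4, 0, 0],
    [-0.001, 0.035, 0.02, -0.4, 0, 0],
    [0, 0, 0, 0, 0, 0],
    [0, 0, 0, 0, 0, 0],
  ],
)

```text
t: 12.35
ee_pos: [513.9, 76.3, 144.0]
orientation: [2.004, 0.425, -1.966]
ft_force: [0.6, 1.0, -0.9]
width: 11.8
```

```bash
python3 -c "
from h import *
grab('wrist','w5.png');plan([513,74.5,75],-66)"
```

```text
t 12.4 pos [513.8  76.5 143.9] yaw -65.6 w 11.5 F [-0.1 -0.3  0.3] q6 1.27
[0.0345, 0.0004, 0.0014, 0.2, -0.5, -0.2]
[0.0345, 0.0006, 0.0011, 0.2, -0.5, -0.2]
```

View pics/w5.png

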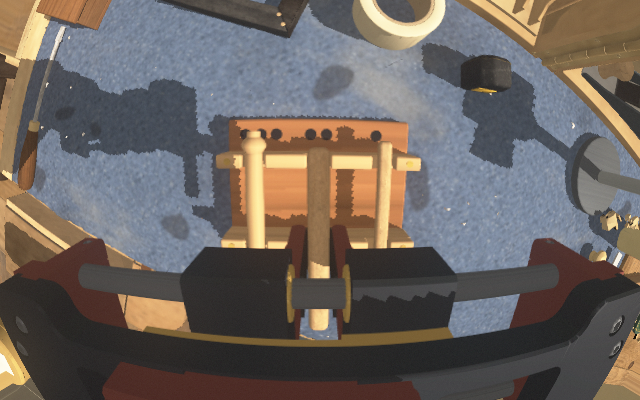

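Dowel a lies in pocket 1 (far end at (385,145)), the spindle is in pocket 3 (far end at (254,140)), and the two dots are centred at (318,135).

```bash
python3 -c "
from h import *
d=load('w5.png');f=lambda u,v,z:at(d,u,v,z,True)
print('dots2',f(318.5,134.5,12),'dowel a far',f(385,144,50),'near-ish',f(382,245,50),'spindle',f(254,134,48),f(257,245,48))
c=np.array([513,74.5]);y=np.array([np.cos(np.radians(24)),np.sin(np.radians(24))])
for q in(f(318.5,134.5,12),f(385,144,50),f(382,245,50),f(254,134,48),f(257,245,48)):print('rack x,y',np.dot(q[:2]-c,[-y[1],y[0]]).round(1),np.dot(q[:2]-c,y).round(1))
"
```

```text
dots2 [567.5 100.2  12. ] dowel a far [584.5  47.1  50. ] near-ish [503.5   8.6  50. ] spindle [546.7 150.3  48. ] [456.5 111.   48. ]
rack x,y 1.3 60.2
rack x,y -54.1 54.2
rack x,y -56.3 -35.5
rack x,y 55.5 61.6
rack x,y 56.3 -36.8
```

Request:
carry_out(
  commands=[
    [0.034, 0.001, 0.001, 0, -0.5, 0],
    [0.03, 0, 0.001, 0, -0.5, 0],
    [0, 0, 0, 0, 0, 0],
    [0, 0, 0, 0, 0, 0],
  ],
)

```text
t: 12.9
ee_pos: [515.4, 79.0, 79.8]
orientation: [1.984, 0.426, -1.975]
ft_force: [-0.2, -0.5, -0.6]
width: 11.7
```

```bash
python3 -c "
from h import *
plan([513,74.5,44],-66,rows=2)"
```

```text
t 12.9 pos [515.4  79.   79.8] yaw -65.3 w 11.7 F [-0.2 -0.5 -0.6] q6 1.28
[0.0179, 0.0014, 0.0021, 0.4, -0.1, -0.2]
[0.0179, 0.0015, 0.0021, 0.4, -0.1, -0.2]
```

Request:
carry_out(
  commands=[
    [0.008, 0.003, 0.003, 0, 0, 0],
    [0, 0, 0, 0, 0, 0],
    [0, 0, 0, 0, 0, 0],
  ],
)

```text
t: 13.28
ee_pos: [515.2, 75.3, 73.5]
orientation: [1.988, 0.426, -1.971]
ft_force: [-1.0, -0.3, 0.2]
width: 11.6
```

```bash
python3 -c "
from h import *
plan([513,74.5,44],-66,rows=2)"
```

```text
t 13.28 pos [515.2  75.3  73.5] yaw -65.2 w 11.6 F [-1.  -0.3  0.2] q6 1.27
[0.0147, -0.0002, 0.0013, 0.4, -0.2, -0.3]
[0.0147, -0.0001, 0.0012, 0.4, -0.2, -0.3]
```

Request:
carry_out(
  commands=[
    [0.014, 0, 0.001, 0.4, 0, 0],
    [0.008, 0, 0.001, 0.4, 0, 0],
    [0.006, 0, 0, 0, 0, 0],
    [0, 0, 0, 0, 0, 0],
    [0, 0, 0, 0, 0, 0],
  ],
)

```text
t: 13.9
ee_pos: [513.4, 74.1, 43.3]
orientation: [1.996, 0.412, -1.981]
ft_force: [0.5, -0.5, -0.5]
width: 11.9
```

```bash
python3 -c "
from h import *
plan([513,74.5,43],-66,rows=1)"
```

```text
t 13.9 pos [513.4  74.1  43.3] yaw -66.1 w 11.9 F [ 0.5 -0.5 -0.5] q6 1.29
[0.0003, -0.0006, 0.0002, -0.1, -0.3, -0.5]
```

Request:
carry_out(
  commands=[
    [0, 0, 0, 0, 0, 0],
    [0, 0, 0, 0, 0, 0],
    [0, 0, 0, 0, 0, 0],
    [-0.015, 0, 0, 0, 0, 0],
    [-0.03, 0, 0, 0, 0, 0],
    [-0.03, 0, 0, 0, 0, 0],
    [0, -0.03, 0, 0, 0, 0],
    [0, -0.024, 0, 0, 0, 0],
  ],
  grip=0.55,
)

```text
t: 14.9
ee_pos: [492.6, 124.2, 125.3]
orientation: [2.004, 0.41, -1.977]
ft_force: [0.1, -0.3, -0.7]
width: 39.3
```

Request:
carry_out(
  commands=[
    [0, 0, 0, 0, 0, 0],
    [0, 0, 0, 0, 0, 0],
  ],
)

```text
t: 15.15
ee_pos: [492.8, 125.0, 127.1]
orientation: [2.004, 0.412, -1.973]
ft_force: [-1.2, 0.1, -0.7]
width: 39.6
```

```bash
python3 -c "
from h import *
plan([490.6,124.8,70],-66,rows=2)
d=grab('side');a=d['pixels']
b=cv2.resize(a[185:260,240:330],None,fx=4.4,fy=4.4,interpolation=cv2.INTER_CUBIC)
w=grab('wrist','w6.png')['pixels'][60:300,140:500]
c=np.zeros((240,760,3),np.uint8);b=b[:240];c=np.zeros((max(b.shape[0],240),b.shape[1]+360,3),np.uint8);c[:b.shape[0],:b.shape[1]]=b;c[:240,b.shape[1]:]=w;print(c.shape,b.shape)
cv2.imwrite('pics/c6.png',c)"
```

```text
t 15.15 pos [492.8 125.  127.1] yaw -66.1 w 39.6 F [-1.2  0.1 -0.7] q6 1.39
[0.0285, -0.0007, 0.0014, -0.1, -0.4, -0.3]
[0.0286, -0.0005, 0.0013, -0.1, -0.4, -0.3]
(240, 756, 3) (240, 396, 3)
```

View pics/c6.png

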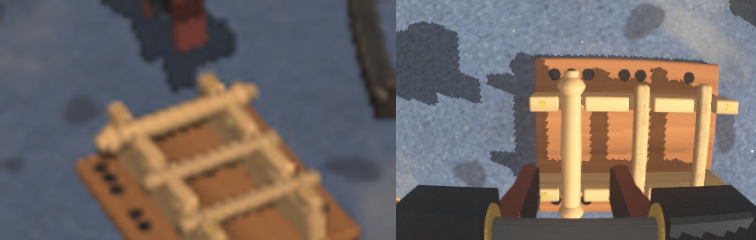

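Both dowels lie in their notches, and the spindle is in pocket 3 between the open fingers (full-image ends about (315,131) and (314,277)).

```bash
python3 -c "
from h import *
d=load('w6.png');p=at(d,315,131,48,True);q=at(d,314,277,48,True);m=(p+q)/2;print(p,q,m,np.linalg.norm(p-q))
plan([491,125,30],-66,rows=3)"
```

```text
[548.6 152.2  48. ] [435.3 103.4  48. ] [491.95 127.8   48.  ] 123.36259562768612
t 15.25 pos [492.8 124.7 126.8] yaw -66.2 w 39.6 F [-0.6  0.4 -0.5] q6 1.39
[0.0323, -0.0007, 0.0009, -0.1, -0.2, -0.2]
[0.0323, -0.0006, 0.0008, -0.1, -0.2, -0.2]
[0.0323, -0.0005, 0.0007, -0.1, -0.2, -0.2]
```

Request:
carry_out(
  commands=[
    [0.04, -0.0005, 0.001, 0, -0.4, 0],
    [0.03, 0, 0.001, 0, 0, 0],
    [0.015, 0, 0, 0, 0, 0],
    [0, 0, 0, 0, 0, 0],
    [0, 0, 0, 0, 0, 0],
  ],
)

```text
t: 15.88
ee_pos: [494.8, 121.8, 40.8]
orientation: [2.002, 0.406, -1.98]
ft_force: [0.1, 0.0, -0.4]
width: 39.5
```

```bash
python3 -c "
from h import *
plan([491,125,30],-66,rows=1)"
```

```text
t 15.88 pos [494.8 121.8  40.8] yaw -66.4 w 39.5 F [ 0.1  0.  -0.4] q6 1.4
[0.0108, -0.0046, 0.0022, -0.4, -0.5, -0.7]
```

Request:
carry_out(
  commands=[
    [0.008, -0.005, 0.002, 0, 0, 0],
    [0.003, 0, 0, 0, 0, 0],
    [0, 0, 0, 0, 0, 0],
  ],
)

```text
t: 16.25
ee_pos: [492.0, 126.1, 30.8]
orientation: [2.005, 0.406, -1.976]
ft_force: [-0.6, 0.3, 0.1]
width: 39.5
```

Request:
carry_out(
  commands=[
    [0, 0, 0, 0, 0, 0],
    [0, 0, 0, 0, 0, 0],
    [0, 0, 0, 0, 0, 0],
    [0, 0, 0, 0, 0, 0],
    [0, 0, 0, 0, 0, 0],
  ],
  grip=1,
)

```text
t: 16.88
ee_pos: [492.3, 126.2, 31.2]
orientation: [2.006, 0.407, -1.975]
ft_force: [0.4, 0.4, -0.2]
width: 15.0
```

Request:
carry_out(
  commands=[
    [-0.02, 0, 0, 0, 0, 0],
    [-0.04, 0, 0, 0, 0, 0],
    [-0.05, 0, 0, 0, 0, 0],
    [-0.05, 0, 0, 0, 0, 0],
    [0, 0, 0, 0, 0, 0],
  ],
)

```text
t: 17.5
ee_pos: [489.1, 127.0, 195.0]
orientation: [2.003, 0.406, -1.978]
ft_force: [0.2, -0.3, -0.4]
width: 14.8
```

```bash
python3 -c "
from h import *
a=grab('top','t7.png')['pixels']
cv2.imwrite('pics/t7c.png',np.hstack([cv2.resize(a[125:205,360:420],None,fx=6.5,fy=6.5,interpolation=cv2.INTER_CUBIC),cv2.resize(grab('side','s7.png')['pixels'][225:325,330:405],None,fx=5.2,fy=5.2,interpolation=cv2.INTER_CUBIC)]))
plan([470,-100,210],-23)"
```

```text
t 17.6 pos [486.6 126.4 191.5] yaw -66.4 w 14.5 F [ 0.5  0.7 -1.7] q6 1.4
[-0.0034, 0.0402, 0.0212, -8.7, 0.0, -0.1]
[-0.0034, 0.0365, 0.027, -8.7, 0.0, -0.1]
[-0.0035, 0.032, 0.0322, -8.7, 0.0, -0.1]
[-0.0036, 0.0268, 0.0367, -8.7, 0.0, -0.1]
[-0.0037, 0.021, 0.0403, -8.7, 0.0, -0.1]
```

View pics/t7c.png

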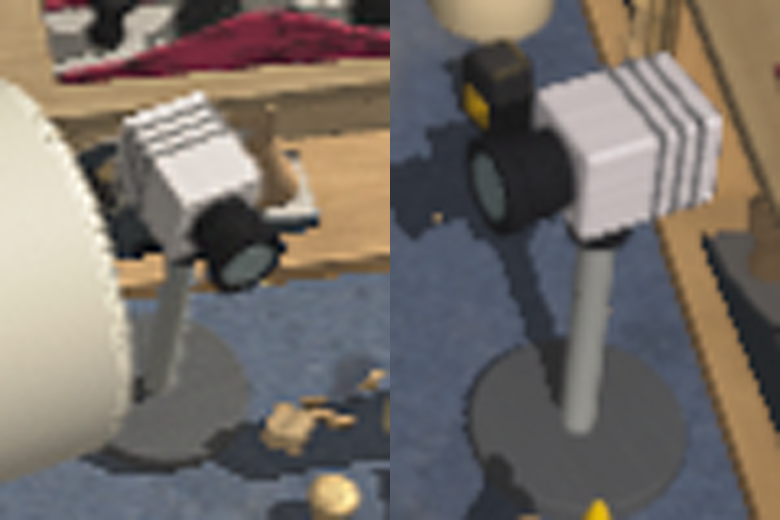

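The pair shows the camera head from both cameras. The top-face corners in the left crop are (125,125), (205,95), (258,172) and (183,203), and in the right crop (537,92), (665,52), (720,120) and (592,158). The lens fronts are at (250,262) and (488,185).

```bash
python3 -c "
from h import *
T=load('t7.png');S=load('s7.png')
t=lambda u,v,z:at(T,360+(u+.5)/6.5-.5,125+(v+.5)/6.5-.5,z)
s=lambda u,v,z:at(S,330+(u-390+.5)/5.2-.5,225+(v+.5)/5.2-.5,z)
def an(p,q):d=p-q;return np.degrees(np.arctan2(d[1],d[0])).round(1),np.linalg.norm(d).round(1)
for f,c,l,ft in((t,[(125,125),(205,95),(258,172),(183,203)],(250,262),None),(s,[(537,92),(665,52),(720,120),(592,158)],(488,185),(578,428))):
  P=[f(*x,226) for x in c];print(P,'ctr',sum(P)/4)
  print([an(P[i],P[(i+1)%4]) for i in range(4)],'lens',f(*l,200))
print('foot s',s(578,428,3))
"
```

```text
[array([ 727.9, -230. ,  226. ]), array([ 742.7, -278.6,  226. ]), array([ 684.4, -294.7,  226. ]), array([ 669.1, -249.4,  226. ])] ctr [ 706.025 -263.175  226.   ]
[(np.float64(106.9), np.float64(50.8)), (np.float64(15.4), np.float64(60.5)), (np.float64(-71.3), np.float64(47.8)), (np.float64(-161.7), np.float64(61.9))] lens [ 643.5 -284.   200. ]
[array([ 667.9, -247.1,  226. ]), array([ 731.9, -226.9,  226. ]), array([ 745. , -274.8,  226. ]), array([ 683.4, -292.1,  226. ])] ctr [ 707.05  -260.225  226.   ]
[(np.float64(-162.5), np.float64(67.1)), (np.float64(105.3), np.float64(49.7)), (np.float64(15.7), np.float64(64.0)), (np.float64(-71.0), np.float64(47.6))] lens [ 641.4 -277.2  200. ]
foot s [ 700.1 -258.7    3. ]
```

Request:
carry_out(
  commands=[
    [-0.004, 0.04, 0.021, -8.7, 0, 0],
    [-0.004, 0.036, 0.027, -8.7, 0, 0],
    [-0.004, 0.032, 0.032, -8.7, 0, 0],
    [-0.004, 0.027, 0.037, -8.7, 0, 0],
    [-0.004, 0.021, 0.04, -8.7, 0, 0],
    [0, 0, 0, 0, 0, 0],
  ],
)

```text
t: 18.35
ee_pos: [465.3, -104.9, 202.3]
orientation: [1.465, 1.011, -1.491]
ft_force: [0.2, 0.1, 0.0]
width: 15.1
```

```bash
python3 -c "
from h import *
plan([530,-300,190],17,step=45)"
```

```text
t 18.35 pos [ 465.3 -104.9  202.3] yaw -21.3 w 15.1 F [0.2 0.1 0. ] q6 0.14
[0.0026, 0.0263, 0.0316, -7.7, 0.1, 0.1]
[0.0026, 0.0218, 0.0348, -7.7, 0.1, 0.1]
[0.0026, 0.017, 0.0374, -7.7, 0.1, 0.1]
[0.0025, 0.0118, 0.0394, -7.7, 0.1, 0.1]
[0.0025, 0.0065, 0.0406, -7.7, 0.1, 0.1]
```

Request:
carry_out(
  commands=[
    [0.0025, 0.026, 0.032, -7.7, 0, 0],
    [0.0025, 0.022, 0.035, -7.7, 0, 0],
    [0.0025, 0.017, 0.037, -7.7, 0, 0],
    [0.0025, 0.012, 0.039, -7.7, 0, 0],
    [0.0025, 0.006, 0.04, -7.7, 0, 0],
    [0, 0, 0, 0, 0, 0],
    [0, 0, 0, 0, 0, 0],
  ],
)

```text
t: 19.23
ee_pos: [526.9, -295.2, 175.0]
orientation: [0.968, 1.372, -0.993]
ft_force: [0.4, 0.8, -0.6]
width: 15.0
```

```bash
python3 -c "
from h import *
plan([546.7,-308.5,183],17,step=20)"
```

```text
t 19.23 pos [ 526.9 -295.2  175. ] yaw 17.9 w 15.0 F [ 0.4  0.8 -0.6] q6 -0.83
[-0.0044, 0.0073, 0.0093, 0.4, -0.4, 0.8]
[-0.0042, 0.0074, 0.0093, 0.4, -0.4, 0.8]
```

Request:
carry_out(
  commands=[
    [-0.004, 0.007, 0.009, 0.4, -0.4, 0.8],
    [-0.004, 0.007, 0.009, 0.4, -0.4, 0.8],
    [0, 0, 0, 0, 0, 0],
    [0, 0, 0, 0, 0, 0],
    [0, 0, 0, 0, 0, 0],
  ],
)

```text
t: 19.85
ee_pos: [547.0, -305.6, 183.0]
orientation: [0.988, 1.336, -0.987]
ft_force: [0.6, -0.0, -0.3]
width: 14.9
```

```bash
python3 -c "
from h import *
plan([546.7,-308.5,183],17,step=20)
b=grab('side','s8.png')['pixels'];w=grab('wrist','w8.png')['pixels']
cv2.imwrite('pics/c8.png',np.hstack([cv2.resize(b[170:370,230:430],None,fx=2,fy=2,interpolation=cv2.INTER_CUBIC),w[:,120:520]]))"
```

```text
t 19.85 pos [ 547.  -305.6  183. ] yaw 17.0 w 14.9 F [ 0.6 -0.  -0.3] q6 -0.83
[-0.0, -0.0012, 0.0027, 0.0, -0.1, 0.0]
```

The viewer limit is reached, so I check the spindle and dowels numerically instead.

Run:
```python
from h import *
def proj(d,P):
    Rm=R.from_rotvec(np.ravel(d['rvec'])).as_matrix();c=Rm@np.array(P,float)+np.ravel(d['tvec']);K=d['intrinsics']
    return c,K
def fish(d,P):
    c,K=proj(d,P);th=np.arctan2(np.hypot(c[0],c[1]),c[2]);u=c[:2]/np.hypot(c[0],c[1])*th;return (K[0,0]*u[0]+K[0,2]).round(),(K[1,1]*u[1]+K[1,2]).round()
def pin(d,P):
    c,K=proj(d,P);return (K@c/c[2])[:2].round()
w=load('w8.png');s=load('s8.png');W=cv2.imread('pics/w8.png');S=cv2.imread('pics/s8.png')
m=np.array([547,-305.6,200]);y=np.array([np.cos(np.radians(107)),np.sin(np.radians(107)),0])
print('wrist ends pred',fish(w,m+65*y),fish(w,m-65*y));print('side ends pred',pin(s,m+65*y),pin(s,m-65*y))
f=lambda I:((I[...,2].astype(int)-I[...,0])>45)
M=f(W)
for r in range(90,345,8):
    c=np.where(M[r,280:360])[0]+280;print(r,(c.min(),c.max(),len(c)) if len(c) else '-',end=' ; ')
print()
S7=cv2.imread('pics/s7.png')
for n,(x,yy) in dict(p1=(535.4,24.2),p2=(513,74.5),p3=(490.6,124.8)).items():
    for k in(-48,-20,20,48):
        p=pin(s,[x+k*.914,yy+k*.407,49]).astype(int);print(n,k,p,S[p[1],p[0]],end=' ')
    print()
```

```text
wrist ends pred (np.float64(317.0), np.float64(128.0)) (np.float64(317.0), np.float64(354.0))
side ends pred [299. 254.] [321. 293.]
90 - ; 98 - ; 106 - ; 114 - ; 122 - ; 130 - ; 138 (np.int64(307), np.int64(329), 23) ; 146 (np.int64(303), np.int64(334), 32) ; 154 (np.int64(297), np.int64(339), 43) ; 162 (np.int64(297), np.int64(339), 43) ; 170 (np.int64(303), np.int64(333), 31) ; 178 (np.int64(303), np.int64(333), 31) ; 186 (np.int64(303), np.int64(334), 32) ; 194 (np.int64(303), np.int64(334), 32) ; 202 (np.int64(303), np.int64(334), 32) ; 210 (np.int64(303), np.int64(333), 31) ; 218 (np.int64(303), np.int64(333), 31) ; 226 (np.int64(302), np.int64(359), 46) ; 234 (np.int64(303), np.int64(359), 42) ; 242 (np.int64(304), np.int64(359), 40) ; 250 (np.int64(304), np.int64(333), 30) ; 258 (np.int64(304), np.int64(333), 30) ; 266 (np.int64(282), np.int64(354), 42) ; 274 (np.int64(281), np.int64(356), 46) ; 282 (np.int64(280), np.int64(356), 10) ; 290 (np.int64(280), np.int64(357), 10) ; 298 (np.int64(280), np.int64(357), 10) ; 306 (np.int64(280), np.int64(356), 10) ; 314 (np.int64(280), np.int64(356), 54) ; 322 (np.int64(283), np.int64(354), 52) ; 330 (np.int64(296), np.int64(346), 48) ; 338 (np.int64(295), np.int64(359), 61) ; 
p1 -48 [282 235] [52 72 92] p1 -20 [290 232] [35 38 67] p1 20 [301 228] [29 28 28] p1 48 [309 225] [30 29 29] 
p2 -48 [274 225] [ 94 139 181] p2 -20 [282 222] [50 71 90] p2 20 [293 218] [29 29 31] p2 48 [301 216] [101  90  79] 
p3 -48 [267 216] [47 68 86] p3 -20 [274 213] [55 46 43] p3 20 [285 210] [54 62 72] p3 48 [293 207] [165 181 190]
```

Run:
```python
from h import *
w=load('w8.png');s=load('s8.png')
def fish(P):
    c=R.from_rotvec(np.ravel(w['rvec'])).as_matrix()@np.array(P,float)+np.ravel(w['tvec']);K=w['intrinsics'];h=np.hypot(c[0],c[1]);t=np.arctan2(h,c[2]);return K[0,0]*c[:2]/h*t+K[:2,2]
m=np.array([547,-305.6,200]);n=np.array([np.cos(np.radians(17)),np.sin(np.radians(17)),0])
for off in(-4,-2,0):
  for tilt in(-8,-4,0,4,8):
    y=np.array([-n[1]*np.cos(np.radians(tilt)),n[0]*np.cos(np.radians(tilt)),np.sin(np.radians(tilt))])
    g=lambda k,r:(fish(m+(k+off)*y)[1].round(),abs(fish(m+(k+off)*y+r*n)[0]-fish(m+(k+off)*y-r*n)[0]).round(1))
    print(off,tilt,'end',g(65,3),'bead',g(53,11),'shaft',g(40,8.3),g(5,8.3),'near bead',g(-53,11))
W=cv2.imread('pics/w8.png');M=(W[...,2].astype(int)-W[...,0])>45
for r in list(range(130,172,3))+list(range(312,362,3)):
    c=np.where(M[r,285:350])[0]+285;print(r,(int(c.min()),int(c.max()),len(c)) if len(c) else '-',W[r,318],end=';')
print()
S=cv2.imread('pics/s8.png');Q=((S[...,2].astype(int)-S[...,0])>45)[240:305,285:335]
for r in Q[::2]:print(''.join('#' if x else '.' for x in r))
```

```text
-4 -8 end (np.float64(137.0), np.float64(12.3)) bead (np.float64(161.0), np.float64(44.9)) shaft (np.float64(188.0), np.float64(33.8)) (np.float64(257.0), np.float64(32.6)) near bead (np.float64(352.0), np.float64(38.7))
-4 -4 end (np.float64(136.0), np.float64(12.6)) bead (np.float64(161.0), np.float64(45.9)) shaft (np.float64(188.0), np.float64(34.3)) (np.float64(257.0), np.float64(32.7)) near bead (np.float64(348.0), np.float64(37.9))
-4 0 end (np.float64(136.0), np.float64(13.0)) bead (np.float64(162.0), np.float64(47.0)) shaft (np.float64(189.0), np.float64(34.9)) (np.float64(257.0), np.float64(32.7)) near bead (np.float64(344.0), np.float64(37.2))
-4 4 end (np.float64(137.0), np.float64(13.4)) bead (np.float64(163.0), np.float64(48.1)) shaft (np.float64(190.0), np.float64(35.5)) (np.float64(257.0), np.float64(32.7)) near bead (np.float64(340.0), np.float64(36.6))
-4 8 end (np.float64(138.0), np.float64(13.8)) bead (np.float64(165.0), np.float64(49.3)) shaft (np.float64(192.0), np.float64(36.1)) (np.float64(257.0), np.float64(32.7)) near bead (np.float64(335.0), np.float64(36.0)
[... 4114 characters left out ...]
.......###..########.................
....................###...#######.................
...........................########...............
............................#######...............
.............................##########...........
..............................##########..........
...............................########...........
...............................########...........
...................................###............
..................................................
..................................................
..................................................
..................................................
..................................................
```

The held spindle matches its prediction to 2–3 mm, with tilt between 0 and -4°, and sits essentially on the view point. I hand in.

```bash
python3 -c "
from h import *
o=ctrl.get_obs();print(o['t'],o['ee_pos'],o['width'],abs(o['qvel']).max());print(ctrl.close_job())"
```

```text
19.95 [ 546.98028819 -305.65677139  182.91970193] 15.029756676410404 0.002888533446020174
the job is handed in; nothing more can be done
None
```

I laid dowel a in pocket 1 and dowel b in pocket 2 and let go of both. I then lifted the spindle out of pocket 3 and handed the job in at about 20 s, still holding it in front of the lens.

- **Dowels:** The picture taken just before the spindle was lifted showed both dowels down in their notches. At the end the arm hid most of the rack, so I could not confirm again that they stayed put.
- **Spindle:** My last checks were from pixel values, because the 12-picture viewing limit was used up.
  - **Position:** its middle is about 1–3 mm from my estimate of the view point. That estimate is itself good to about 5 mm, with the camera's yaw taken as about 17°.
  - **Level:** tilt is between 0 and -4°.
  - **Grip and stillness:** the fingers read 15 mm, less than the 16–17 mm stated for the spindle, but it was clearly held. The arm was still.
- **Camera and bystanders:** I saw no force readings or moved objects that would suggest contact with either. I did not measure the bystanders again at the end.

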